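Raise the gluing booth's sash to the height mark

ROBOT

A 6-joint arm with a two-finger parallel gripper is mounted at the origin on the work surface. World frame = base frame: x ahead of the robot, y to its left, z up, the work surface at z = 0. Lengths are in m, angles in degrees, forces in N, time in s.
With the tool pointing down it reaches from about 0.4 to 0.825 m from the base axis. Payload 7 kg.
Tool frame: the origin (TCP) lies at the centre of the arm's flange, where the gripper is bolted on; the fingertips stand 178 mm ahead of it and the grasp point (between the pads) lies 159 mm ahead of it (tip_reach is the distance from the TCP to the fingertips, in m); z points along the fingers, y is the line along which they close (so a half turn about z gives the same grasp; the last joint's range is limited). The gripper opens to 88 mm and grips with 3 to 60 N. Pads are 19 mm wide; open, the fingers measure 130 mm over their backs; the gripper's body (78 mm by 193 mm) begins 47 mm behind the grasp point.
Start: joints at [-55.858, 20.546, 0.682, 0, -70.136, -16.507], TCP at [0.204, -0.643, 0.405] pointing down, gripper open.
Joint ranges: [-176.03, 176.03], [-82.01, 121.73], [-58.28, 71.71], [-173.87, 95.51], [-174.79, -0.11], [-173.66, 173.66]. Speed limits (degrees/s): [136.94, 136.94, 172.46, 180, 180, 180].

INTERFACE

Orientations are given as [roll, pitch, yaw] about the fixed x, y, z axes, in that order (R = Rz(yaw) Ry(pitch) Rx(roll)).
In Python, from plant import * gives the robot as it stands.
- The arm moves only by the shell command python3 -m handwheel 'ROWS'. ROWS is JSON, a list of rows, each a list of 7 numbers: the opening, from -1 (shut) to 1 (fully open), then the shift along the tool's x, y, z as a fraction of full scale, then the turn, a rotation vector about the tool's x, y, z as a fraction of full scale. A call has 1 to 5 rows; each row shifts and turns the commanded pose from where the row before left it, along the tool's axes as they then stand; what a row does not reach is not made up. Full scale, the value 1, is 0.025 m for a shift and 6 degrees for a turn. A row lasts 1/8 s, in which the tool goes at most 62.5 mm and 10.7 degrees, less where a joint would pass 70% of its speed; a pose out of reach is approached as far as the arm can. A call with a number of a shift or a turn outside -1 to 1 is refused whole. A call with a gripper value outside its range is refused whole. The fingers move at their own pace and stop on an object; the grip force is fixed at half the most. Time passes only in rows, so rows that do not move let the fingers close. It gives the time, the measured TCP pose, the force, the opening and the grip force at its end, in the units of the state.
- get_obs(): the state, without advancing time (a new reading comes with each control period).
- snapshot(name): name is "scene" or "top" or "wrist"; returns a dict with "color" (480x640x3 uint8, red, green, blue), "fx", "fy", "cx", "cy" (pixels), "k1" (the pictures are not rectified: a ray, as slopes to the right and down, at radius r is drawn at 1 + k1 r^2 times it, then the intrinsics apply), "R" (3x3) and "t" (3): a world point X has camera coordinates R X + t; the wrist camera has in their place "tool_from_camera" (4x4, takes a point from camera to tool coordinates, whose origin is the TCP and whose axes are the flange's). Camera axes: x right, y down, z forward; pixel columns grow to the right and rows downward; lengths in m; the calibration is good to about 2 mm. A picture is of the moment at which its call begins: read the wrist's pose just before it. There is no depth.
- close_job(): hands the job in; it is judged then, once.
The state is a dict: "clock": time; "joint_pos": joint angles; "qvel": joint speeds; "tau": joint torques, N m; "tool_pos": TCP position; "orientation": TCP orientation; "force": force on the tool from outside, world axes, zero at the start; "moment": the same for the moment, N m; "opening": finger opening in m; "gripper_force": force on a finger pad.
Only numpy, scipy, OpenCV 4.12 (cv2) and the standard library are available. Lean on these libraries where they do the work, as an engineer would, in place of code of your own. Each camera call takes 0.05 s, during which the arm holds its last target. There are 200 camera calls.

TASK

Get the gluing booth ready for work: put your fingertips beneath the orange lip of its sloping clear window and push the window up until its red pointer is level with the middle of the green clip on the rail, then take your hand away. Only push, do not pinch the lip, and leave the glue bottle, the toy baskets and the toy armchair alone.

Things in the scene. Friction and masses are not known exactly. Their poses are not given: they have to be found in the camera images.
- booth: Fixed tabletop gluing booth, clear plastic and aluminium, 420 mm wide, 325 mm tall (black roof spigot to 358). Origin on the table under its middle; x into the booth from its front, y to its left, z up. Grey plinth 30 mm high, x -185 to +145 mm. The front slopes back at 55 degrees to the horizontal, from x -150, z 30 mm to x +43, z 312 mm.
- sash (a joint): Sliding clear window (sash), 165 mm long, 360 mm wide, in the sloping front. Value: metres slid up the slope from shut (0) to the top stop (0.18). Hidden counterweights balance its weight to within 1.5 N, less than its friction: it stays where it is left, and takes a push of 2 to 6 N along the slope to move either way.
- lip_edge (a point): Middle of the front lower edge of the sash's lip, moving with the sash. Axes: x up the slope (the way it slides), y left along the window, z out of it. The lip is 280 mm wide and stands 46 mm out from the sash: an orange strip (sash_c0) 9 mm thick, whose face down the slope (-x) is the underside to push, under an aluminium bar (sash_c1) 8 mm thick set back 8 mm. With the sash shut about 60 mm is free below it.
- pointer (a point): Red pointer on the left edge of the sash, 8 mm wide along the slope: the point is mid-width on its outer face. It moves with the sash. Same axes as lip_edge.
- mark (a point): Middle of the green clip, 20 mm long along the slope, on the left rail: the point is on its outer face, on the side next to the pointer. Same axes as lip_edge. The window is at the marked height when the pointer lies at x = 0 in this frame. The clip stays put unless forced.
- baskets: Bystander: loose stack of six coloured toy baskets (yellow, blue, orange, red), 56 mm across, 75 mm tall. Origin under the middle, z up.
- glue: Bystander: loose white glue bottle with a red cap, 42 mm across, 100 mm tall. Origin under the middle, z up.
- armchair: Bystander: loose tan toy armchair, 50 x 56 mm, 62 mm tall. Origin under the middle, z up.

How it is judged (in metres and radians):
On the way, in this order (a step that is already met when the one before it is completed fails the run):
1. the fingers push on the orange strip beneath the lip (contact force between the fingers and sash_c0 above 1 N), for 0.1 s.
2. the sash stands still with its pointer at the green clip (x of pointer in the frame of mark between -0.01 and 0.01 m and velocity of joint sash between -0.01 and 0.01 m/s), for 0.2 s.
At the end, for the whole second after the job is handed in: The middle of the red pointer is within 10 mm along the slope of the middle of the green clip (that is, within the clip's 20 mm length), the sash is still, the robot is clear, and the three bystanders stand upright within 30 mm of where they were (all of step 2 and distance of each of baskets, glue, armchair from where it was at the start of the episode below 0.03 m and angle between each of baskets, glue, armchair's own z axis and vertical below 0.3 rad); the robot touches nothing.
It fails at once if a bystander is shifted over 30 mm, tipped or lifted (not (distance of baskets from where it was at the start of the episode below 0.03 m and angle between baskets's own z axis and vertical below 0.3 rad) or not (distance of glue from where it was at the start of the episode below 0.03 m and angle between glue's own z axis and vertical below 0.3 rad) or not (distance of armchair from where it was at the start of the episode below 0.03 m and angle between armchair's own z axis and vertical below 0.3 rad)).
It fails at once if the lip is pinched: fingers press on its top and its underside at once (contact force between the fingers and sash_c0 above 2 N and contact force between the fingers and sash_c1 above 2 N).
It fails at once if a bystander is gripped or pushed with the fingers (contact force between the fingers and baskets above 3 N or contact force between the fingers and glue above 3 N or contact force between the fingers and armchair above 3 N).
It fails at once if the green clip is shifted by more than 5 mm (distance of mark from where it was at the start of the episode above 0.005 m).
It also fails if it takes over 40 s, if anything falls off the work surface, if the arm or the gripper's body presses on something with over 40 N, if the wrist force passes 120 N, or if a joint passes its speed limit or range.

## Working session

There is one attempt and no reset: what is moved stays moved. The work goes in short steps, Python scripts to look and compute and a shell command to move; the robot and the scene stay as the last step left them, time stands still between calls to the robot, and variables do not carry over. Pictures are saved under pics/ and viewed, at most 10 in all, crops included, and the job is handed in when it is done.

```bash
mkdir -p pics
python3 - <<'E'
from plant import *
import cv2
for n in("scene","top"):
    s=snapshot(n); cv2.imwrite(f"pics/{n}0.png",s["color"][:,:,::-1]); print(n,s["fx"],s["fy"],s["cx"],s["cy"],s["k1"],s["R"],s["t"])
o=get_obs();print(o)
E
```

```text
scene 482.05407069687845 482.05407069687845 313.9519500965579 235.09703115262647 -0.08993017148879305 [[-0.67843108  0.73465658 -0.00331355]
 [ 0.64370746  0.5922567  -0.48463668]
 [-0.35407905 -0.33092554 -0.87470927]] [ 0.35457652 -0.34994774  1.17755538]
top 456.7501129793588 456.7501129793588 315.1738136917656 237.49629530796815 -0.09391433273459152 [[ 0.0263834  -0.99939491 -0.02266543]
 [-0.99423444 -0.02387637 -0.10453613]
 [ 0.10393171  0.02529277 -0.99426278]] [0.05158024 0.59920303 1.02561397]
{'clock': 0.1, 'joint_pos': array([-5.58588684e+01,  2.05875559e+01,  6.38633190e-01, -1.66945731e-02,
       -7.01340615e+01, -1.65049596e+01]), 'qvel': array([ 0.01615495,  0.0018671 ,  0.15030963,  0.07024852, -0.05710903,
        0.05827065]), 'tau': array([-2.02739117e-03, -5.84160054e+01,  2.93750542e+01,  7.01547012e+00,
        1.01073092e-02, -7.78830713e-05]), 'tool_pos': array([ 0.20442959, -0.64312456,  0.40381395]), 'orientation': array([ 1.79915976e+02, -8.52963796e-03, -1.62369506e+02]), 'force': array([-0.88502249,  0.28692509,  0.16340184]), 'moment': array([0.05969158, 0.00666447, 0.00947897]), 'gripper_force': 0.0, 'opening': 0.0873851436908103}
```

View pics/scene0.png

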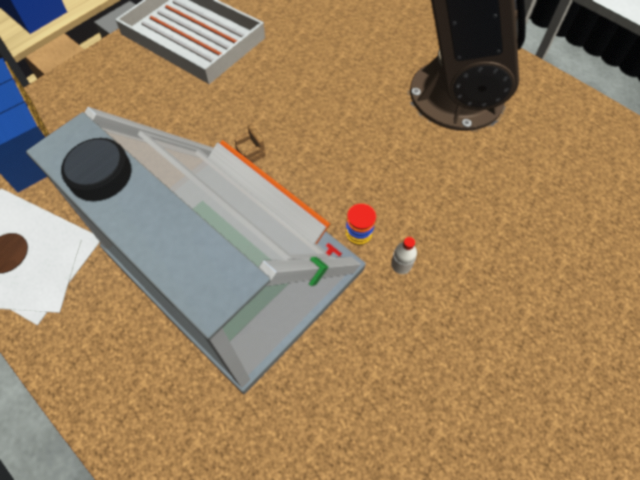

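View pics/top0.png

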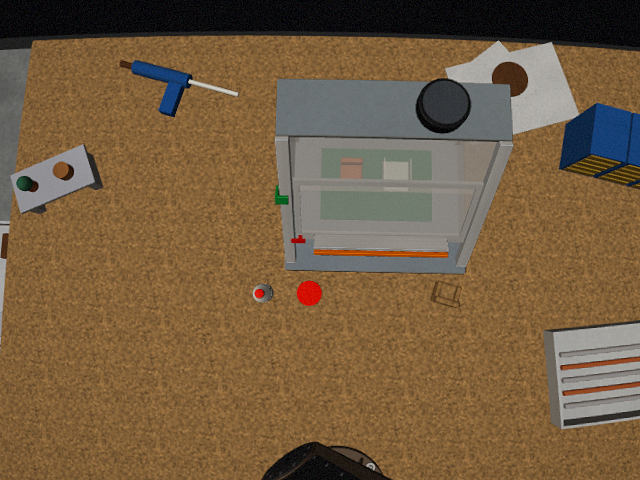

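Scene view: the orange lip runs from (220,143) to (328,228), with the red pointer at about (333,250) and the green clip at about (318,268). Top view: lip from (314,252) to (447,255), pointer (298,240), clip (281,196), glue (262,293), baskets (309,293) and armchair (447,293).

```bash
cat > h.py <<'E'
from plant import *
import numpy as np, cv2
from scipy.optimize import least_squares
from scipy.spatial.transform import Rotation as Ro
def K(s): return np.array([[s["fx"],0,s["cx"]],[0,s["fy"],s["cy"]],[0,0,1]]),np.array([s["k1"],0,0,0,0.])
def proj(s,X):
    k,d=K(s);return cv2.projectPoints(np.atleast_2d(np.array(X,float)),cv2.Rodrigues(np.array(s["R"]))[0],np.array(s["t"]),k,d)[0][:,0]
def ray(s,p):
    k,d=K(s);u=cv2.undistortPoints(np.array([[p]],float),k,d)[0,0]
    R=np.array(s["R"]);return -R.T@s["t"],R.T@np.r_[u,1]
def onz(s,p,z):
    c,r=ray(s,p);return c+r*(z-c[2])/r[2]
def tri(a,p,b,q):
    return least_squares(lambda X:np.r_[proj(a,X)[0]-p,proj(b,X)[0]-q],onz(a,p,.1)).x
E
python3 - <<'E'
from h import *
a=snapshot("scene");b=snapshot("top");np.set_printoptions(precision=4,suppress=True)
for n,p,q in[("lipL",(328,228),(314,252)),("lipR",(220,143),(447,255)),("ptr",(333,250),(298,240)),("clip",(318,268),(281,196))]:
    X=tri(a,p,b,q);print(n,X,proj(a,X)-p,proj(b,X)-q)
for n,p,z in[("plFL",(287,270),.03),("plFR",(465,273),.03),("glue",(262,293),.1),("bask",(309,293),.075),("chair",(447,294),.04)]:print(n,onz(b,p,z))
for n,p,z in[("plFL",(364,265),.03),("plBL",(244,390),.03),("glue",(409,243),.1),("bask",(361,215),.075),("chair",(250,146),.04)]:print(n,onz(a,p,z))
for n,im,box in(("s",a,(200,320,190,440)),("t",b,(170,310,240,480))):
    y0,y1,x0,x1=box;c=im["color"][y0:y1,x0:x1,::-1];cv2.imwrite(f"pics/c{n}.png",cv2.resize(c,None,fx=3.2,fy=3.2,interpolation=cv2.INTER_CUBIC))
c=[cv2.resize(im["color"][y0:y0+120,x0:x0+160,::-1],None,fx=4,fy=2.5*1.6,interpolation=2) for im,y0,x0 in((a,180,270),)]
cv2.imwrite("pics/cs.png",c[0])
E
```

```text
lipL [0.5572 0.0661 0.1246] [[-0.0488 -0.0044]] [[-0.0473  0.0344]]
lipR [ 0.5586 -0.2144  0.1295] [[0.823  0.0956]] [[ 0.6566 -0.6008]]
ptr [0.5823 0.1005 0.1211] [[0.0613 0.0054]] [[ 0.0614 -0.044 ]]
clip [0.6573 0.1321 0.2117] [[-0.7029 -0.0639]] [[-0.7429  0.5485]]
plFL [0.521  0.1297 0.03  ]
plFR [ 0.5238 -0.2814  0.03  ]
glue [0.4679 0.1761 0.1   ]
bask [0.4703 0.0759 0.075 ]
chair [ 0.4749 -0.2368  0.04  ]
plFL [0.5294 0.1364 0.03  ]
plBL [0.8463 0.138  0.03  ]
glue [0.4709 0.1849 0.1   ]
bask [0.4712 0.0752 0.075 ]
chair [ 0.4813 -0.228   0.04  ]
```

View pics/cs.png

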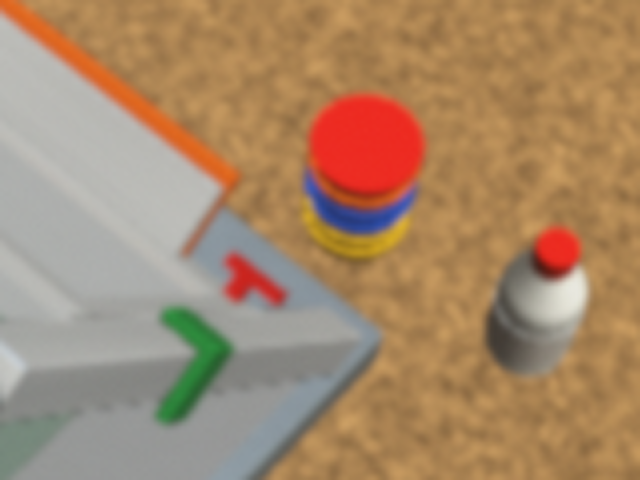

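View pics/ct.png

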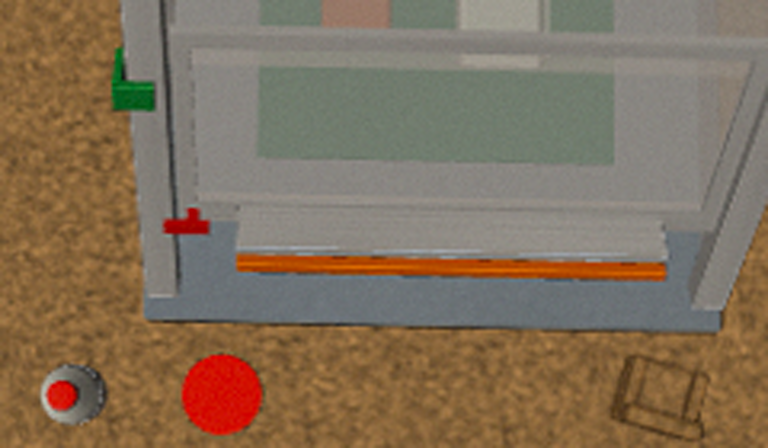

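The crops show the pointer bar running from scene (340,254) to (329,245), top view row 241. The clip plate runs from scene (313,259) to (326,267), top view row 200.

Run:
```python
from h import *
import plant;print([n for n in dir(plant) if n[0]!='_'])
a=snapshot("scene");b=snapshot("top");np.set_printoptions(precision=4,suppress=True)
u=np.array([.5736,0,.8192])
for n,p,q in[("ptrL",(340,254.5),(291.6,240.9)),("ptrR",(328.7,245),(305.6,240.9)),("clipI",(313,259.5),(287.8,200)),("clipO",(326.5,267.5),(275.3,200)),("lipL",(328.5,224.5),(314.4,253.5))]:
    X=tri(a,p,b,q);print(n,X,X@u,proj(a,X)-p)
```

```text
['PlanningError', 'close_job', 'get_obs', 'snapshot', 'tip_reach']
ptrL [0.58   0.1145 0.1193] 0.43040279453655605 [[-0.0589 -0.0052]]
ptrR [0.5797 0.0863 0.118 ] 0.4291435617061519 [[-0.8074 -0.0722]]
clipI [0.651  0.1174 0.2104] 0.5457270407911454 [[-0.0576 -0.0053]]
clipO [0.649  0.142  0.2148] 0.5482224086035821 [[-0.4494 -0.0403]]
lipL [0.5539 0.0646 0.1309] 0.42497512014067984 [[0.1488 0.0133]]
```

```bash
python3 -m handwheel '[[-1,0,0,-1,0,0,-1],[-1,0,0,-1,0,0,-1],[-1,0,0,-1,0,0,-0.94],[-1,0,0,0,0,-1,0],[-1,0,0,0,0,-1,0]]'; python3 -c "
from plant import *;o=get_obs();print(o['joint_pos'],o['tool_pos'],o['orientation'])"
```

```text
clock: 0.92
tool_pos: [0.2049, -0.6429, 0.4802]
orientation: [-179.9, 12.2, -144.7]
force: [-0.8, -0.2, -0.6]
opening: 0.0432
gripper_force: 0.0
[-59.87785946  19.99882544  14.02807918 -12.18924577 -85.21140917
   6.3677057 ] [ 0.20492571 -0.64294663  0.48019111] [-179.94569673   12.19245786 -144.65150968]
```

```bash
cat > go.py <<'E'
from h import *
import sys
# usage: x y z pitch yaw -> total shift (units of 25mm) in tool axes, and rotvec in units of 6deg ; also tip pos
o=get_obs();np.set_printoptions(precision=3,suppress=True)
R=Ro.from_euler('xyz',o["orientation"],degrees=True);p=np.array(o["tool_pos"])
print("q",o["joint_pos"],"p",p,"rpy",o["orientation"],"tip",p+R.apply([0,0,.178]),"F",o["force"],o["clock"])
if len(sys.argv)>1:
    a=list(map(float,sys.argv[1:]));Rt=Ro.from_euler('xyz',[180,a[3],a[4]],degrees=True)
    print("shift",R.inv().apply(np.array(a[:3])-p)/.025,"turn",np.degrees((R.inv()*Rt).as_rotvec())/6)
E
python3 go.py .42 -.07 .45 55 180
```

```text
q [-59.878  19.999  14.028 -12.189 -85.211   6.368] p [ 0.205 -0.643  0.48 ] rpy [-179.946   12.192 -144.652] tip [ 0.236 -0.621  0.306] F [-0.841 -0.156 -0.648] 0.925
shift [-19.564  13.721   5.45 ] turn [ 3.327 -6.9    5.023]
```

```bash
R='x'; python3 -m handwheel '[[-1,-0.8,0.56,0.22,0,0,0],[-1,-0.8,0.56,0.22,0,0,0],[-1,-0.8,0.56,0.22,0,0,0],[-1,-0.8,0.56,0.22,0,0,0],[-1,-0.8,0.56,0.22,0,0,0]]' >/dev/null; python3 -m handwheel '[[-1,-0.8,0.56,0.22,0,0,0],[-1,-0.8,0.56,0.22,0,0,0],[-1,-0.8,0.56,0.22,0,0,0],[-1,-0.8,0.56,0.22,0,0,0],[-1,-0.8,0.56,0.22,0,0,0]]'>/dev/null;  python3 -m handwheel '[[-1,-0.8,0.56,0.22,0,0,0],[-1,-0.8,0.56,0.22,0,0,0],[-1,-0.8,0.56,0.22,0,0,0],[-1,-0.8,0.56,0.22,0,0,0],[-1,-0.8,0.56,0.22,0,0,0]]'>/dev/null; python3 -m handwheel '[[-1,-0.8,0.56,0.22,0,0,0],[-1,-0.8,0.56,0.22,0,0,0],[-1,-0.8,0.56,0.22,0,0,0],[-1,-0.8,0.56,0.22,0,0,0],[-1,-0.8,0.56,0.22,0,0,0]]'; python3 go.py .42 -.07 .45 55 180
```

```text
clock: 3.42
tool_pos: [0.3809, -0.1747, 0.4554]
orientation: [-180.0, 12.0, -144.7]
force: [1.3, -0.3, 0.3]
opening: 0.0005
gripper_force: 0.0
q [ -1.43   -8.62  -23.288  -7.834 -65.831 -50.674] p [ 0.381 -0.175  0.455] rpy [-179.985   12.028 -144.72 ] tip [ 0.411 -0.153  0.281] F [ 1.255 -0.346  0.314] 3.425
shift [-3.57   2.516  0.98 ] turn [ 3.32  -6.929  5.017]
```

```bash
python3 -m handwheel '[[-1,-0.9,0.63,0.24,0,0,0],[-1,-0.9,0.63,0.24,0,0,0],[-1,-0.9,0.63,0.24,0,0,0],[-1,-0.9,0.63,0.24,0,0,0],[-1,0,0,0,0.33,-0.7,0.5]]'; python3 -m handwheel '[[-1,0,0,0,0.33,-0.7,0.5],[-1,0,0,0,0.33,-0.7,0.5],[-1,0,0,0,0.33,-0.7,0.5],[-1,0,0,0,0.33,-0.7,0.5],[-1,0,0,0,0.33,-0.7,0.5]]'; python3 go.py .42 -.07 .45 55 180
```

```text
clock: 4.05
tool_pos: [0.4213, -0.0689, 0.4503]
orientation: [-178.8, 16.3, -147.7]
force: [-0.5, 0.2, 0.1]
opening: 0.0003
gripper_force: 0.0
clock: 4.68
tool_pos: [0.4203, -0.0702, 0.451]
orientation: [-176.1, 38.2, -163.5]
force: [0.2, -0.4, -0.1]
opening: 0.0002
gripper_force: 0.0
q [  19.624  -18.046  -43.963   13.222  -26.678 -104.353] p [ 0.42  -0.07   0.451] rpy [-176.058   38.232 -163.537] tip [ 0.529 -0.051  0.311] F [ 0.212 -0.387 -0.131] 4.675
shift [0.03  0.012 0.024] turn [ 1.351 -2.706  1.984]
```

```bash
cat > fk.py <<'E'
from h import *
D=[([-55.858,20.588,.639],[.2044,-.6431,.4038],[179.916,0,-162.37]),
([-59.878,19.999,14.028],[.2049,-.6429,.4802],[-179.946,12.192,-144.652]),
([-1.43,-8.62,-23.288],[.3809,-.1747,.4554],[-179.985,12.028,-144.72]),
([19.624,-18.046,-43.963],[.4203,-.0702,.451],[-176.058,38.232,-163.537])]
def wr(q,m):
    L1,L2,h,d,c,e=m[:6];j1,j2,j3=np.radians(q);f=j2-j3
    r=L1*np.sin(j2)+L2*np.cos(f)+e*np.sin(f);z=h+L1*np.cos(j2)-L2*np.sin(f)+e*np.cos(f)
    return Ro.from_euler('z',j1+c).apply([r,d,z])
def res(m):return np.concatenate([wr(q,m)+m[6]*Ro.from_euler('xyz',E,degrees=True).as_matrix()[:,2]-p for q,p,E in D])
s=least_squares(res,[.35,.4,.4,-.1,0,.0,.08]);m=s.x
np.set_printoptions(precision=3,suppress=True);print(m,np.abs(s.fun).max())
def ik(p,pitch,yaw=180):
    Rt=Ro.from_euler('xyz',[180,pitch,yaw],degrees=True);z=Rt.as_matrix()[:,2];w=np.array(p)-m[6]*z
    best=None
    g=least_squares(lambda q:wr(q,m)-w,[20,-18,-44],x_scale=30);q=g.x
    f=np.radians(q[1]-q[2]);a=np.radians(q[0])+m[4];fd=Ro.from_euler('z',a).apply([np.cos(f),0,-np.sin(f)])
    return q,np.degrees(f),np.degrees(np.arccos(fd@z)),np.abs(g.fun).max()
n=lambda P:np.array([np.sin(np.radians(P)),0,-np.cos(np.radians(P))])
for P in(40,45,50,55,60,65,70):
    for tip in([.56,-.075,.08],[.64,-.075,.22]):print(P,tip,*ik(np.array(tip)-.178*n(P),P))
E
python3 fk.py
```

```text
[ 0.665  0.451  0.263 -0.181 -0.032 -0.028  0.315] 0.025386960606956388
40 [0.56, -0.075, 0.08] [ 30.117  13.678 -70.046] 83.72467636613507 34.5817818719416 4.6304182710343866e-11
40 [0.64, -0.075, 0.22] [ 21.873  -2.728 -45.933] 43.20454680786711 15.299446805042663 1.267305645979988e-07
45 [0.56, -0.075, 0.08] [ 35.913  38.71  -86.398] 125.10805043072367 76.01302772316758 0.0008325532095449784
45 [0.64, -0.075, 0.22] [ 24.43   -3.043 -51.908] 48.86528844016156 15.853384457109048 6.403766406037903e-12
50 [0.56, -0.075, 0.08] [ 30.99   42.391 -86.388] 128.77902380912712 85.2866410490234 0.03181054846998757
50 [0.64, -0.075, 0.22] [ 27.504  -2.022 -58.236] 56.21348067134405 23.346100978211396 4.618617710505646e-10
55 [0.56, -0.075, 0.08] [107.723 -48.97  -86.387] 37.417152019788475 80.200282791989 0.06248209484981071
55 [0.64, -0.075, 0.22] [ 31.235   1.309 -65.232] 66.54083316258726 35.88286373203986 1.727354767555589e-08
60 [0.56, -0.075, 0.08] [ 16.903  59.635 -86.387] 146.02273711737107 114.45474677158994 0.09211010273374187
60 [0.64, -0.075, 0.22] [ 35.835   9.969 -73.982] 83.95130445269498 55.05048167650409 1.39774978180629e-06
65 [0.56, -0.075, 0.08] [107.001 -75.973 -86.388] 10.414867935513968 99.03783959133716 0.11619938504084468
65 [0.64, -0.075, 0.22] [ 36.557  34.976 -86.39 ] 121.36627473198965 91.53510663907936 0.01084682088296271
70 [0.56, -0.075, 0.08] [103.246 -98.773 -86.389] -12.384434696944368 104.78782609170175 0.12297426520744006
70 [0.64, -0.075, 0.22] [ 29.516  43.982 -86.388] 130.36947066111838 106.15986212064949 0.03896813697734297
```

```bash
cat > fk.py <<'E'
from h import *
D=[([-55.858,20.588,.639,0,-70.13,-16.5],[.2044,-.6431,.4038],[179.916,0,-162.37]),
([-59.878,19.999,14.028,-12.189,-85.211,6.368],[.2049,-.6429,.4802],[-179.946,12.192,-144.652]),
([-1.43,-8.62,-23.288,-7.834,-65.831,-50.674],[.3809,-.1747,.4554],[-179.985,12.028,-144.72]),
([19.624,-18.046,-43.963,13.222,-26.678,-104.353],[.4203,-.0702,.451],[-176.058,38.232,-163.537])]
S=-1
def fk(q,m):
    L1,L2,h,d,w,d6,e=m;j=np.radians(q);f=j[1]-j[2]
    A=Ro.from_euler('z',j[0]);B=A*Ro.from_euler('y',f)*Ro.from_euler('x',S*j[3])
    C=B*Ro.from_euler('y',-j[4])
    p=A.apply([L1*np.sin(j[1]),d,h+L1*np.cos(j[1])])+(A*Ro.from_euler('y',f)).apply([L2,0,e])+B.apply([0,w,0])+C.apply([d6,0,0])
    return p,C.apply([1,0,0])
def fit(s4):
    global S;S=s4
    def res(m):
        r=[]
        for q,p,E in D:
            P,z=fk(q,m);r+=[P-p,.1*(z-Ro.from_euler('xyz',E,degrees=True).as_matrix()[:,2])]
        return np.concatenate(r)
    return min((least_squares(res,[a,.4,.3,-.1,-.1,.1,0]) for a in(.3,.4,.5,.6)),key=lambda s:s.cost)
if __name__=="__main__":
    np.set_printoptions(precision=3,suppress=True)
    for s in(1,-1):r=fit(s);print(s,r.x,np.abs(r.fun).max())
E
python3 fk.py
```

```text
1 [ 0.456  0.483 -0.009 -0.545  0.37  -0.053  0.128] 0.03639684013214866
-1 [ 0.602  0.464  0.199 -0.    -0.192  0.2   -0.   ] 5.93224502652423e-05
```

```bash
cat > plan.py <<'E'
from fk import *
import fk
m=fit(-1).x;np.set_printoptions(precision=1,suppress=True)
lo=[-176,-82,-58.2,-173.8,-174.7];hi=[176,121,71.7,95.5,-.2]
def ik(tip,P,Y,seed):
    z=Ro.from_euler('xyz',[180,P,180+Y],degrees=True).as_matrix()[:,2];T=np.array(tip)-.178*z
    def r(q):
        p,zz=fk(q,m) if 0 else fk_(q);return np.r_[p-T,.2*(zz-z)]
    g=least_squares(r,np.clip(seed,np.array(lo)+.1,np.array(hi)-.1),bounds=(lo,hi),x_scale=30);return g.x,np.abs(g.fun).max()
fk_=lambda q:__import__('fk').fk(q,m)
cur=[19.6,-18,-44,13.2,-26.7]
for P in(40,50,55,60,70):
  for Y in(-60,-40,-20,0,20,40):
    q=cur;out=[]
    for tip in([.53,-.075,.12],[.575,-.075,.085],[.645,-.075,.185]):
        q,e=ik(tip,P,Y,q);out.append((q,round(e*1000,1)))
    if max(o[1] for o in out)<2:print(P,Y,*[o[0] for o in out])
E
python3 plan.py
```

```text
40 20 [ -4.7   2.6 -34.5 -46.2 -21.9] [ -7.   10.3 -29.8 -53.3 -21.4] [  0.8   6.4 -24.4 -31.2 -24. ]
40 40 [-16.9   9.2 -24.9 -50.9 -44. ] [-16.2  15.7 -21.6 -53.6 -41.5] [-11.   12.2 -12.3 -43.4 -46.7]
50 20 [-24.1   5.9 -33.  -73.8 -33.7] [-24.6  13.5 -29.9 -80.3 -33. ] [-10.9   7.  -22.1 -58.4 -27.5]
50 40 [-28.6  13.1 -24.8 -64.8 -52. ] [-27.   19.4 -21.6 -67.8 -49.6] [-20.1  14.1 -12.6 -58.7 -51. ]
55 20 [-32.8   8.8 -34.5 -83.2 -41.1] [-32.2  16.6 -31.7 -89.4 -40.3] [-18.4   8.3 -22.3 -71.8 -32.4]
55 40 [-33.8  15.9 -25.2 -70.3 -56.7] [-31.8  22.1 -22.  -73.3 -54.3] [-24.7  15.7 -13.1 -65.7 -54.3]
60 0 [ -42.2    9.1  -48.  -114.8  -39.8] [ -42.3   20.5  -48.2 -125.4  -45.6] [ -20.9    5.6  -30.4 -103.   -18.5]
60 20 [-40.1  12.8 -36.5 -90.1 -48.7] [-38.5  20.6 -33.9 -96.  -47.9] [-25.5  10.2 -23.7 -83.  -38.5]
60 40 [-38.4  19.2 -25.6 -74.7 -61.6] [-36.   25.3 -22.4 -77.8 -59.3] [-28.9  17.7 -13.8 -72.  -58.2]
70 0 [ -56.4   30.4  -57.7 -122.9  -68.9] [ -51.    39.5  -55.5 -130.2  -73.1] [ -37.1   13.6  -42.1 -126.9  -45.2]
70 20 [-50.7  23.9 -40.1 -98.3 -63.7] [ -47.5   31.1  -37.3 -103.6  -63.2] [-36.8  16.6 -28.2 -98.7 -52.7]
70 40 [-45.4  27.1 -26.4 -81.3 -71.4] [-42.5  32.8 -23.  -84.4 -69.4] [-36.   23.2 -15.5 -82.2 -67. ]
```

```bash
cat > plan.py <<'E'
from fk import *
import fk,sys
m=fit(-1).x;np.set_printoptions(precision=3,suppress=True)
lo=np.array([-176,-82,-58.2,-173.8,-174.7]);hi=np.array([176,121,71.7,95.5,-.2])
def ik(T,z,seed):
    def r(q): p,zz=fk.fk(q,m);return np.r_[p-T,.2*(zz-z)]
    g=least_squares(r,np.clip(seed,lo+.1,hi-.1),bounds=(lo,hi),x_scale=30);return g.x,np.abs(g.fun).max()
c=np.cos(np.radians(55));s=np.sin(np.radians(55));u=np.array([c,0,s]);nn=np.array([-s,0,c])
def target(al,uu,n,y,back=0):
    a=np.radians(al);z=-nn*np.cos(a)+np.array([0,np.sin(a),0]);R=Ro.from_matrix(np.c_[-u,np.cross(z,-u),z])
    return uu*u+n*nn+np.array([0,y,0])-(.178+back)*z,R
if __name__=="__main__":
    o=get_obs();R0=Ro.from_euler('xyz',o["orientation"],degrees=True);p0=o["tool_pos"];q=o["joint_pos"][:5]
    for al in (10,15,20):
        print(al);q=o["joint_pos"][:5];pp,RR=p0,R0
        for w in([.50,-.403,-.075,.20],[.382,-.403,-.075,.08],[.382,-.403,-.075,0],[.45,-.403,-.075,0],[.52,-.403,-.075,0]):
            T,R=target(al,*w);rv=(RR.inv()*R).as_rotvec();mx=0;qs=[q]
            for t in np.linspace(.1,1,10):
                q,e=ik(pp+(T-pp)*t,(RR*Ro.from_rotvec(rv*t)).as_matrix()[:,2],q);mx=max(mx,e);qs.append(q)
            print(T,R.as_euler('xyz',degrees=True),q,"err",mx*1e3,"step",np.abs(np.diff(qs,axis=0)).max())
            pp,RR=T,R
E
python3 plan.py
```

```text
10
[ 0.312 -0.141  0.392] [170.  55. 180.] [-13.906 -21.871 -36.848 -45.668 -30.444] err 4.176249196463644e-06 step 22.561036566100398
[ 0.341 -0.12   0.227] [170.  55. 180.] [-37.772   3.315 -40.507 -86.406 -39.245] err 5.577499517794848e-06 step 4.591421060457378
[ 0.406 -0.106  0.182] [170.  55. 180.] [-36.296  14.962 -38.399 -99.393 -38.747] err 4.274663956138625e-09 step 1.334432571375629
[ 0.445 -0.106  0.238] [170.  55. 180.] [-25.338   7.884 -31.887 -88.257 -30.159] err 3.372120915834387e-08 step 1.297301048950871
[ 0.485 -0.106  0.295] [170.  55. 180.] [-13.983   3.705 -26.471 -72.309 -22.425] err 3.427551298340603e-08 step 1.8072398099006648
15
[ 0.318 -0.173  0.388] [165.  55. 180.] [-33.597 -13.868 -29.663 -58.994 -49.671] err 1.8890045638819686e-06 step 11.909799791481172
[ 0.345 -0.142  0.225] [165.  55. 180.] [-40.743   6.791 -37.784 -82.606 -45.929] err 2.0018903201801663e-07 step 2.74240692486648
[ 0.408 -0.121  0.18 ] [165.  55. 180.] [-36.808  16.676 -35.721 -93.443 -43.041] err 4.92605956026182e-10 step 1.091123443632469
[ 0.447 -0.121  0.236] [165.  55. 180.] [-2
[... 181 characters left out ...]
91350229452e-09 step 1.177764232417573
20
[ 0.326 -0.204  0.382] [160.  55. 180.] [-41.67   -7.452 -25.581 -62.227 -60.129] err 7.074402275097925e-06 step 11.637770115311891
[ 0.351 -0.163  0.221] [160.  55. 180.] [-42.992  10.471 -34.778 -79.387 -52.05 ] err 3.586786423426247e-08 step 2.397463900990182
[ 0.412 -0.136  0.178] [160.  55. 180.] [-37.573  18.79  -33.07  -88.68  -47.786] err 6.900036098045348e-11 step 0.9351037683290997
[ 0.451 -0.136  0.233] [160.  55. 180.] [-30.414  12.469 -27.928 -82.307 -43.698] err 2.813582700156303e-10 step 0.7485897113207649
[ 0.491 -0.136  0.291] [160.  55. 180.] [-23.696   8.312 -22.419 -74.439 -40.258] err 1.972588759002747e-10 step 0.8332106949359428
```

```bash
cat > go.py <<'E'
from plan import *
# usage: u n y back [alpha]: shift (25 mm units, tool axes now) and turn (6 deg units) to the target
o=get_obs();R=Ro.from_euler('xyz',o["orientation"],degrees=True);p=np.array(o["tool_pos"]);t=p+R.apply([0,0,.178])
print("q",o["joint_pos"],"rpy",o["orientation"],"tip",t,"u,n",t@u,t@nn,"F",o["force"],"Fu",o["force"]@u,o["clock"])
a=list(map(float,sys.argv[1:5]))
if a:
    T,Rt=target(15,*a);print("shift",R.inv().apply(T-p)/.025,"turn",np.degrees((R.inv()*Rt).as_rotvec())/6)
E
python3 go.py .50 -.403 -.075 .20
```

```text
q [  19.624  -18.046  -43.963   13.222  -26.678 -104.353] rpy [-176.058   38.232 -163.537] tip [ 0.529 -0.051  0.311] u,n 0.5586296515143802 -0.254776841963319 F [ 0.212 -0.387 -0.131] Fu 0.014379345798313773 4.675
shift [ 5.563 -2.85  -0.975] turn [-1.123 -2.941  1.613]
```

```bash
python3 -m handwheel '[[-1,0.7,-0.36,-0.12,0,0,0],[-1,0.7,-0.36,-0.12,0,0,0],[-1,0.7,-0.36,-0.12,0,0,0],[-1,0.7,-0.36,-0.12,0,0,0],[-1,0.7,-0.36,-0.12,0,0,0]]'>/dev/null; python3 -m handwheel '[[-1,0.7,-0.36,-0.12,0,0,0],[-1,0.7,-0.36,-0.12,0,0,0],[-1,0.7,-0.36,-0.12,0,0,0],[-1,0,0,0,-0.14,-0.37,0.2],[-1,0,0,0,-0.14,-0.37,0.2]]'>/dev/null; python3 -m handwheel '[[-1,0,0,0,-0.14,-0.37,0.2],[-1,0,0,0,-0.14,-0.37,0.2],[-1,0,0,0,-0.14,-0.37,0.2],[-1,0,0,0,-0.14,-0.37,0.2],[-1,0,0,0,-0.14,-0.37,0.2]]'>/dev/null;python3 -m handwheel '[[-1,0,0,0,-0.14,-0.37,0.2],[-1,0,0,0,0,0,0]]'; python3 go.py .382 -.403 -.075 .08
```

```text
clock: 6.8
tool_pos: [0.3173, -0.1748, 0.387]
orientation: [165.2, 54.9, -179.8]
force: [0.4, -0.5, 0.0]
opening: 0.0007
gripper_force: 0.0
q [-33.924 -13.682 -29.606 -58.966 -49.818 -17.768] rpy [ 165.239   54.917 -179.822] tip [ 0.458 -0.129  0.288] u,n 0.4986509193085861 -0.20997150081528687 F [ 0.354 -0.465  0.022] Fu 0.22054214722820856 6.8
shift [4.67  0.093 4.826] turn [-0.016 -0.018  0.013]
```

```bash
python3 -m handwheel '[[-1,0.8,0,0.4,0,0,0],[-1,0.8,0,0.7,0,0,0],[-1,0.8,0,0.7,0,0,0],[-1,0.8,0,0.7,0,0,0],[-1,0.8,0,0.7,0,0,0]]'>/dev/null; python3 -m handwheel '[[-1,0.7,0.1,0.8,0,0,0],[-1,0,0,0.8,0,0,0],[-1,0,0,0,0,0,0]]'; python3 go.py .382 -.403 -.075 0
python3 - <<'E'
from plan import *
o=get_obs();s=snapshot("wrist");im=s["color"][:,:,::-1].copy();cv2.imwrite("pics/w1.png",im)
# express as R,t
R=Ro.from_euler('xyz',o["orientation"],degrees=True).as_matrix();M=np.eye(4);M[:3,:3]=R;M[:3,3]=o["tool_pos"]
W=np.linalg.inv(M@np.array(s["tool_from_camera"]));s["R"]=W[:3,:3];s["t"]=W[:3,3]
for a in(.405,.415,.423):print(a,[proj(s,a*u-.39*nn+np.array([0,y,0]))[0] for y in(.066,-.075,-.214)])
print("tip at", proj(s,np.array(o["tool_pos"])+R@[0,0,.178]))
E
```

```text
clock: 7.8
tool_pos: [0.3445, -0.1408, 0.2236]
orientation: [165.2, 54.8, -179.7]
force: [-0.6, -1.0, 0.2]
opening: 0.0001
gripper_force: 0.0
q [-40.496   6.798 -37.851 -82.421 -45.737  21.575] rpy [ 165.157   54.764 -179.686] tip [ 0.485 -0.094  0.124] u,n 0.3799155603149831 -0.3257975569547463 F [-0.569 -0.972  0.152] Fu -0.20189593666257055 7.8
shift [-0.064 -0.041  3.184] turn [ 0.017 -0.046  0.019]
0.405 [array([485.662, 266.187]), array([324.493, 284.554]), array([114.334, 307.432])]
0.415 [array([483.999, 277.153]), array([324.451, 296.934]), array([117.142, 321.313])]
0.423 [array([482.685, 285.765]), array([324.418, 306.625]), array([119.351, 332.141])]
tip at [[321.455 294.161]]
```

View pics/w1.png

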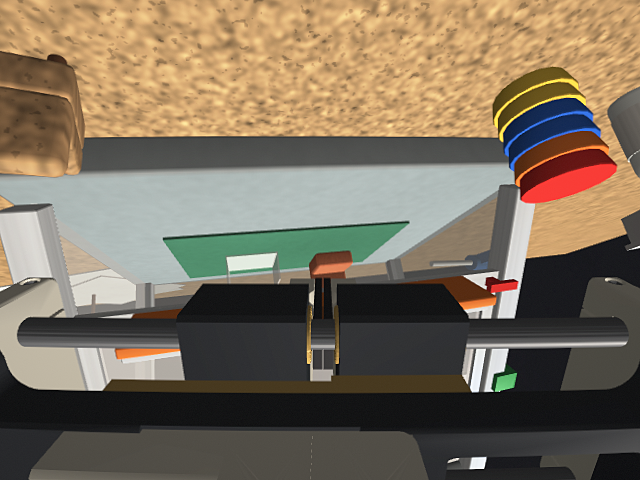

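The wrist view looks up from below. The underside front edge of the lip runs from about (117,348) to (497,292), so it is slightly higher up the slope than I assumed. The path beneath is free.

Run:
```python
from plan import *
o=get_obs();s=snapshot("wrist")
R=Ro.from_euler('xyz',o["orientation"],degrees=True).as_matrix();M=np.eye(4);M[:3,:3]=R;M[:3,3]=o["tool_pos"]
W=np.linalg.inv(M@np.array(s["tool_from_camera"]));s["R"]=W[:3,:3];s["t"]=W[:3,3]
f=lambda v:np.r_[proj(s,v[0]*u+v[1]*nn+np.array([0,v[2]+.14,0]))[0]-(497,292),proj(s,v[0]*u+v[1]*nn+np.array([0,v[2]-.14,0]))[0]-(117,348)]
g=least_squares(f,[.41,-.39,-.074]);print(g.x,g.fun)
b=W and 0 if 0 else None
```

```text
[ 0.425 -0.375 -0.072] [ 0.35   2.407 -0.229 -1.808]
```

```bash
python3 -m handwheel '[[-1,0,0,0.8,0,0,0],[-1,0,0,0.8,0,0,0],[-1,0,0,0.7,0,0,0],[-1,0,0,0.6,0,0,0],[-1,0,0,0,0,0,0]]'; python3 -m handwheel '[[-1,-0.4,0,0,0,0,0],[-1,-0.4,0,0,0,0,0],[-1,-0.2,0,0,0,0,0],[-1,0,0,0,0,0,0]]'; python3 go.py
```

```text
clock: 8.52
tool_pos: [0.4018, -0.1222, 0.1841]
orientation: [165.2, 54.9, -179.6]
force: [-0.8, -0.4, -0.7]
opening: 0.0004
gripper_force: 0.0
clock: 9.02
tool_pos: [0.416, -0.1221, 0.2054]
orientation: [165.4, 55.0, -179.6]
force: [0.6, -0.0, 0.5]
opening: 0.0003
gripper_force: 0.0
q [-33.694  12.792 -33.975 -89.522 -40.843  24.548] rpy [ 165.364   55.004 -179.553] tip [ 0.557 -0.076  0.107] u,n 0.4066338104721076 -0.3948654642511887 F [ 0.553 -0.024  0.52 ] Fu 0.7431532014856524 9.025
```

Free so far. Next I go up slowly until there is contact.

```bash
python3 -m handwheel '[[-1,-0.2,0,0,0,0,0],[-1,-0.15,0,0,0,0,0]]'; python3 -m handwheel '[[-1,-0.15,0,0,0,0,0],[-1,-0.15,0,0,0,0,0]]'; python3 -m handwheel '[[-1,-0.15,0,0,0,0,0],[-1,-0.15,0,0,0,0,0],[-1,0,0,0,0,0,0]]'; python3 go.py
```

```text
clock: 9.28
tool_pos: [0.4207, -0.1223, 0.2116]
orientation: [165.3, 54.9, -179.7]
force: [0.2, -0.6, -6.2]
opening: 0.0008
gripper_force: 2.3
clock: 9.52
tool_pos: [0.425, -0.1222, 0.2177]
orientation: [165.3, 54.8, -179.7]
force: [-3.0, -1.5, -5.2]
opening: 0.0004
gripper_force: 2.3
clock: 9.9
tool_pos: [0.4301, -0.1221, 0.2247]
orientation: [165.3, 55.0, -179.6]
force: [-2.9, -1.7, -1.1]
opening: 0.0005
gripper_force: 1.2
q [-30.557  10.582 -31.961 -86.581 -38.762  17.801] rpy [ 165.295   55.004 -179.631] tip [ 0.571 -0.076  0.126] u,n 0.43061182706279466 -0.3953232769586657 F [-2.878 -1.709 -1.108] Fu -2.557887464951603 9.9
```

```bash
python3 -m handwheel '[[-1,-0.2,0,0,0,0,0],[-1,-0.25,0,0,0,0,0],[-1,-0.25,0,0,0,0,0],[-1,-0.25,0,0,0,0,0],[-1,-0.25,0,0,0,0,0]]'; python3 -m handwheel '[[-1,-0.25,0,0,0,0,0],[-1,-0.25,0,0,0,0,0],[-1,-0.25,0,0,0,0,0],[-1,-0.25,0,0,0,0,0],[-1,-0.25,0,0,0,0,0]]';python3 -m handwheel '[[-1,-0.2,0,0,0,0,0],[-1,-0.15,0,0,0,0,0],[-1,-0.1,0,0,0,0,0],[-1,0,0,0,0,0,0]]'; python3 go.py
python3 - <<'E'
from h import *
a=snapshot("scene")["color"];b=snapshot("top")["color"]
A=cv2.resize(a[200:300,270:370,::-1],None,fx=4,fy=4,interpolation=2);B=cv2.resize(b[160:260,250:350,::-1],None,fx=4,fy=4,interpolation=2)
cv2.imwrite("pics/p2.png",np.hstack([A,B]))
E
```

```text
clock: 10.52
tool_pos: [0.4472, -0.1219, 0.2492]
orientation: [165.3, 54.9, -179.7]
force: [-2.0, -0.8, -4.3]
opening: 0.0004
gripper_force: 2.5
clock: 11.15
tool_pos: [0.465, -0.1219, 0.2746]
orientation: [165.2, 54.9, -179.7]
force: [-2.2, -1.1, -3.5]
opening: 0.0003
gripper_force: 2.6
clock: 11.65
tool_pos: [0.4716, -0.1218, 0.2839]
orientation: [165.3, 55.0, -179.7]
force: [-3.0, -0.5, -1.2]
opening: 0.0004
gripper_force: 1.4
q [-21.469   5.683 -26.15  -75.88  -33.155  -2.161] rpy [ 165.266   54.985 -179.661] tip [ 0.612 -0.076  0.185] u,n 0.5028966788270511 -0.3953893990220917 F [-2.986 -0.489 -1.185] Fu -2.683237538595363 11.65
```

View pics/p2.png

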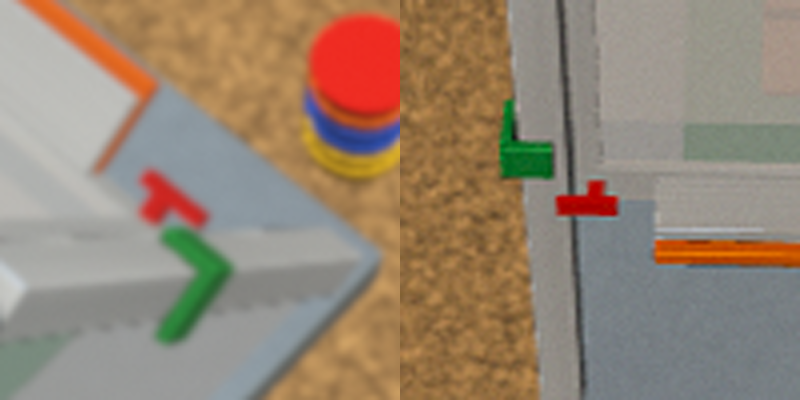

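Scene half: the pointer bar runs (150,177) to (206,220), just below the clip plate at (170,236) to (222,270). Top half: pointer row is about 206 and clip face row about 162. There are roughly 25–30 mm left to go, so I'll triangulate.

Run:
```python
from plan import *
a=snapshot("scene");b=snapshot("top")
for n,p,q in[("ptrL",(206,220),(157,206.5)),("ptrR",(150,177),(217,206.5)),("clipI",(170,236),(153,162)),("clipO",(222,270),(100,162))]:
    p=np.array(p)/4+(270,200);q=np.array(q)/4+(250,160)
    X=tri(a,p,b,q);print(n,X,X@u,X@nn,proj(a,X)-p)
# colour blobs for precise centroids
for s in(a,b):
    hsv=cv2.cvtColor(s["color"],cv2.COLOR_RGB2HSV);g=cv2.inRange(hsv,(50,150,50),(75,255,255))
    ys,xs=np.nonzero(g);print(len(xs),xs.min(),xs.max(),ys.min(),ys.max())
```

```text
ptrL [0.631 0.116 0.193] 0.5199908782552872 -0.4056186970960903 [[-0.311 -0.028]]
ptrR [0.631 0.086 0.192] 0.5194948491769752 -0.40675078943736553 [[-0.429 -0.04 ]]
clipI [0.65  0.116 0.21 ] 0.5447333987965216 -0.41259457952806866 [[0.115 0.011]]
clipO [0.649 0.141 0.214] 0.5475716141985335 -0.4090700431850755 [[0.174 0.016]]
133 311 325 258 283
142 18 287 177 204
```

```bash
python3 -m handwheel '[[-1,-0.2,0,0,0,0,0],[-1,-0.2,0,0,0,0,0],[-1,-0.2,0,0,0,0,0],[-1,-0.2,0,0,0,0,0],[-1,-0.1,0,0,0,0,0]]'; python3 -m handwheel '[[-1,-0.06,0,0,0,0,0],[-1,0,0,0,0,0,0],[-1,0,0,0,0,0,0],[-1,0,0,0,0,0,0]]'; python3 go.py
python3 - <<'E'
from h import *
a=snapshot("scene")["color"];b=snapshot("top")["color"]
A=cv2.resize(a[225:285,285:345,::-1],None,fx=6.6,fy=6.6,interpolation=2);B=cv2.resize(b[165:225,260:320,::-1],None,fx=6.6,fy=6.6,interpolation=2)
cv2.imwrite("pics/p3.png",np.hstack([A,B]))
E
```

```text
clock: 12.48
tool_pos: [0.4846, -0.1218, 0.3024]
orientation: [165.3, 55.0, -179.7]
force: [-2.5, -1.0, -4.6]
opening: 0.0008
gripper_force: 2.4
clock: 12.98
tool_pos: [0.4854, -0.1218, 0.3035]
orientation: [165.2, 55.0, -179.7]
force: [-0.7, 0.8, -1.3]
opening: 0.0004
gripper_force: 1.1
q [-18.674   4.608 -24.36  -71.887 -31.627  -8.577] rpy [ 165.249   54.975 -179.689] tip [ 0.626 -0.076  0.205] u,n 0.5267591443705306 -0.3954479538579372 F [-0.691  0.814 -1.321] Fu -1.4787844257453013 12.975
```

View pics/p3.png

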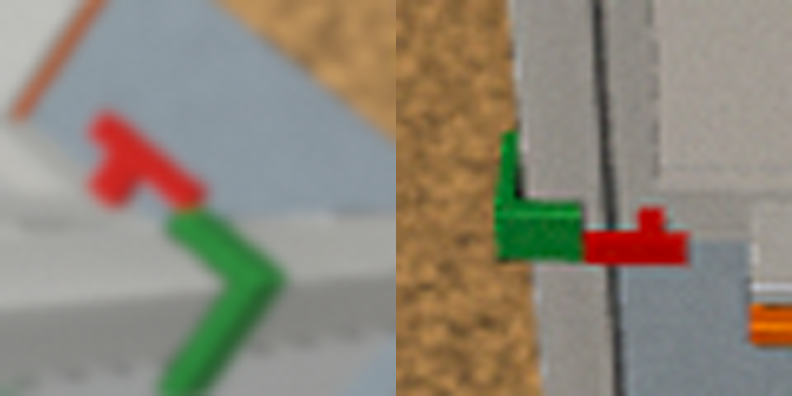

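Run:
```python
from plan import *
a=snapshot("scene");b=snapshot("top")
for n,p,q in[("ptrL",(200,195),(189,249)),("ptrR",(100,122),(291,249)),("clipI",(180,220),(187,237)),("clipO",(272,278),(101,237))]:
    p=np.array(p)/6.6+(285,225);q=np.array(q)/6.6+(260,165)
    X=tri(a,p,b,q);print(n,X,X@u,X@nn,proj(a,X)-p)
X=.546*u-.408*nn+np.array([0,.115,0])
for s,o in((a,(285,225)),(b,(260,165))):
  print([ (proj(s,Y)[0]-o)*6.6 for Y in(X,X+.01*u,X-.01*u,X+.005*nn)])
```

```text
ptrL [0.644 0.116 0.215] 0.5457836493056933 -0.40454339533724226 [[-0.283 -0.026]]
ptrR [0.646 0.086 0.214] 0.5452286783041856 -0.40629233147918253 [[-0.152 -0.014]]
clipI [0.65  0.116 0.21 ] 0.5447927651797839 -0.4118327452341615 [[0.309 0.028]]
clipO [0.648 0.141 0.213] 0.5465888703619046 -0.408409931664504 [[-0.077 -0.007]]
[array([187.339, 205.293]), array([169.847, 205.84 ]), array([204.392, 204.759]), array([199.523, 187.779])]
[array([189.994, 241.669]), array([188.399, 217.119]), array([191.565, 265.812]), array([188.745, 253.679])]
```

Pointer u is about 0.5455 and clip u about 0.5455, so they are level within a few millimetres. Next I withdraw: down first, then back.

```bash
python3 -m handwheel '[[-1,0.2,0,0,0,0,0],[-1,0.4,0,0,0,0,0],[-1,0.3,0,-0.3,0,0,0],[-1,0,0,-0.8,0,0,0],[-1,0,0,-0.8,0,0,0]]';  python3 -m handwheel '[[-1,0,0,-0.8,0,0,0],[-1,0,0,-0.8,0,0,0],[-1,0,0,-0.6,0,0,0],[-1,0,0,0,0,0,0],[-1,0,0,0,0,0,0]]'
python3 - <<'E'
from h import *
a=snapshot("scene")["color"];b=snapshot("top")["color"]
A=cv2.resize(a[100:300,200:420,::-1],None,fx=1.8,fy=1.8,interpolation=2);B=cv2.resize(b[165:225,260:326,::-1],None,fx=6,fy=6,interpolation=2)
cv2.imwrite("pics/p4.png",np.hstack([A,B]))
E
```

```text
clock: 13.8
tool_pos: [0.4339, -0.1347, 0.3115]
orientation: [165.3, 54.9, -179.7]
force: [-0.5, -0.1, 0.4]
opening: 0.0002
gripper_force: 0.0
clock: 14.42
tool_pos: [0.3914, -0.1484, 0.3416]
orientation: [165.2, 54.9, -179.7]
force: [0.5, 0.1, 0.2]
opening: 0.0005
gripper_force: 0.0
```

View pics/p4.png

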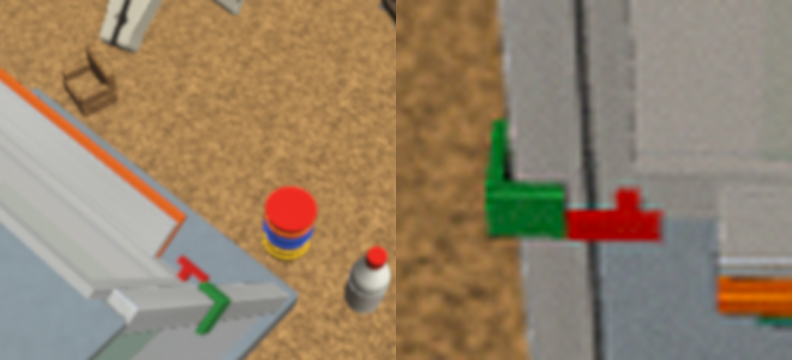

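The hand is clear and the bystanders have not moved. The pointer is still beside the clip: pointer row about 226 and clip about 215 in the top crop, the same offset as before I withdrew.

```bash
python3 -c "
from plant import *;print(close_job())"
```

```text
the job is handed in; nothing more can be done
None
```

The window is pushed up with its red pointer level with the middle of the green clip, to within a few millimetres by my camera measurement. The hand is clear, the bystanders look untouched, and the job is handed in; no verdict was returned.

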